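# Press a sanding block in its toggle-clamp jig

### The arm

A 6-joint arm with a two-finger parallel gripper is mounted at the origin on a cart in front of the work surface, level with it; the furniture and walls round the work are solid. World frame = base frame: x ahead of the robot, y to its left, z up, the work surface at z = 0. Lengths are in m, angles in rad, forces in N, time in s.
With the tool pointing down it reaches from about 0.35 to 0.85 m from the base axis. Payload 8.1 kg.
Tool frame: the origin (TCP) lies at the very end of the fingers, on their centre line; the grasp point (between the pads) lies 19 mm behind it (robot.grip_depth is the distance from the TCP to the grasp point, in m); z points along the fingers, y is the line along which they close (so a half turn about z gives the same grasp; the last joint's range is limited). The gripper opens to 93 mm and grips with 3 to 60 N. Pads are 15 mm wide; open, the fingers measure 128 mm over their backs; the gripper's body (75 mm by 188 mm) begins 65 mm behind the grasp point.
Start: joints at [1.255, 0.13, 1.488, -0, 1.523, -0.085], TCP at [0.137, 0.584, 0.219] pointing down, gripper open.
Joint ranges: [-2.96, 2.96], [-0.89, 2.26], [0.02, 2.5], [-1.34, 4.48], [0, 2.73], [-2.66, 2.66]. Speed limits (rad/s): [2.39, 2.39, 2.79, 3.14, 3.14, 3.14].

### API

Orientations are given as a rotation vector (axis times angle).
In Python, from plant import robot gives the robot as it stands. The module is installed in compiled form; this text tells all that it offers.
- The arm moves only by the shell command python3 -m jog 'ROWS' [FORCE]. ROWS is JSON, a list that holds one entry, the list of rows, each a list of 7 numbers: the turn, a rotation vector about the tool's x, y, z in degrees, then the shift along the tool's x, y, z in cm, then the finger opening in cm, from 0 to 9.3. A call has 1 to 5 rows; each row shifts and turns the commanded pose from where the row before left it, along the tool's axes as they then stand; what a row does not reach is not made up. A row lasts 1/12 s, in which the tool goes at most 41.7 mm and 7.16 degrees, less where a joint would pass 70% of its speed; a pose out of reach is approached as far as the arm can. A call is refused whole if a number of a shift passes 4.17 or a number of a turn 7.16, either way. A call with a gripper value outside its range is refused whole. The fingers move at their own pace and stop on an object; FORCE is the grip in N (left out, the last holds). Time passes only in rows, so rows that do not move let the fingers close. It gives the time, the measured TCP pose, the force and the opening at its end, in the units of the state.
- robot.read_state(): the state, without advancing time (a new reading comes with each control period).
- robot.read_camera(name): name is "scene" or "side" or "wrist"; returns a dict with "img" (420x560x3 uint8, red, green, blue), "fx", "fy", "cx", "cy" (pixels), "extrinsics" (4x4, takes a point from camera to world coordinates). Camera axes: x right, y up, looking along -z (the intrinsics and any distortion apply to the point x, -y, -z); pixel columns grow to the right and rows downward; lengths in m; the calibration is good to about 2 mm. A picture is of the moment at which its call begins. There is no depth.
- robot.close_job(): hands the job in, once; it reports no verdict.
Trained networks look in a picture, given as the dict that the camera call returned (one of the last four; its "shot" number tells which), for a name from the list of things; names that differ only in an ending like _2 or _b are one class to them, and where a whole thing is asked for, a point or a joint stands for the part that bears it (a point fixed in the world has none). Each returns a list of dicts, best first, with "confidence" (0 to 1); they miss things now and then, are a little off and sometimes report something else, mostly with a low value. They report only what shows in the picture. A call takes as long as a camera call.
- robot.masks_of(picture, label): "pixels" (420x560 bool, what is visible of it) and "point" ([column, row] in pixels, amid what is visible of it).
- robot.pinpoint(picture, label): "point" ([column, row] in pixels: a listed point, or the origin of a listed thing).
The state is a dict: "t": time; "q": joint angles; "dq": joint speeds; "joint_torque": joint torques, N m; "tool_pos": TCP position; "orientation": TCP orientation; "force": force on the tool from outside, world axes, zero at the start; "wrist_torque": the same for the moment, N m; "opening": finger opening in m.
Only numpy, scipy, OpenCV 4.12 (cv2) and the standard library are available. Lean on these libraries where they do the work, as an engineer would, in place of code of your own. Each camera call takes 0.05 s, during which the arm holds its last target. There are 200 camera calls.

### The job

The wooden sanding block has fresh paper glued on and must be pressed in the plywood jig. Without picking anything up, push the block along its channel until it sits fully home against the end stop, and after that push the red lever of the toggle clamp over and down until it snaps past its dead point and stays locked on the block. Do not lift the block, do not move the other things lying about, and finish with the hand clear.

Things in the scene. Friction and masses are not known exactly. Their poses are not given: they have to be found in the camera images.
- jig: Fixed plywood jig, 245x205 mm, base 12 mm thick. Origin on the table surface. x: along the block's channel towards the end stop; y: from the channel to the clamp; z up. The channel lies at y = 0, from x = -100 to +100 mm, between guide rails 70 mm apart with tops at z = 22 mm. Clamp at x = 55 mm, y = 61 to 127 mm, cheeks up to z = 70 mm.
- stop_face (a point): Centre of the end stop's face that the block must touch (jig x = 100 mm); axes as the jig's. The stop is 98 mm wide, its top at z = 40 mm. The block is home when its origin is 55 mm from this face along the jig's x.
- sanding_block: Wooden sanding block with paper underneath, 66 mm wide, 110 mm long, 32 mm high, 0.10 to 0.21 kg, loose in the channel. Origin: centre of its underside (z = 10 mm in the jig's frame, top at 42 mm); its long axis is its own y and lies along the channel. It starts 30 to 70 mm short of the stop.
- clamp_lever (a joint): Angle of the red lever, rad; its elevation = 1.396 - value. 0: open, 80 deg up, leaning to the jig's +y; it lies down towards +y as it grows. Starts at 0, stays where left (friction 0.1 N m). From about 0.8 the pad meets the block: it resists with up to 0.6 N m (about 5 N at 110 mm from the pivot) and springs back, to the dead point at 1.13; past about 1.2 it snaps to its end at 1.35, locked.
- lever_pivot (a point): The lever's pivot (jig frame 55, 108, 62 mm); axes as the jig's. The lever turns in the jig's y-z plane about it.
- lever_tip (a point): Centre of the round end of the red lever, 128 mm from the pivot; the ball has a radius of 10 mm, the round red grip one of 8 mm from 38 to 128 mm from the pivot.
- clamp_pad: Black rubber pad, 24 mm across, sprung on the end of the clamp's steel arm, linked to the lever. Origin: centre of the pad's top. While the lever is open the arm stands raised beside the channel (jig x = 55 mm, y down to 10 mm, z up to 145 mm); it swings down towards -y onto the block as the lever is laid down.
- masking_tape: Bystander, to be left alone: beige roll of masking tape lying flat, 105 mm across, 24 mm high. Origin: centre of its underside.
- tape_measure: Bystander, to be left alone: yellow tape measure lying flat, 68x85x34 mm. Origin: centre of its underside.
- marker: Bystander, to be left alone: black-capped white felt marker lying down, 134 mm long, 17 mm thick. Origin: centre of its underside.
- spray_glue: Bystander, to be left alone: yellow spray can with white cap, standing, 65 mm across, 208 mm high. Origin: centre of its underside.
- screw_jar: Bystander, to be left alone: jar with red lid, standing, 64 mm across, 82 mm high. Origin: centre of its underside.

How it is judged:
On the way, in this order (a step that is already met when the one before it is completed fails the run):
1. the block is home against the end stop while the clamp is still open (x of sanding_block in the frame of stop_face above -0.06 m and z of sanding_block in the frame of jig below 0.014 m and value of joint clamp_lever below 0.7 rad), for 0.2 s.
2. the lever has gone past its dead point and is locked, with the block still home (x of sanding_block in the frame of stop_face above -0.06 m and z of sanding_block in the frame of jig below 0.014 m and value of joint clamp_lever above 1.28 rad), for 0.2 s.
At the end, for the whole second after the job is handed in: The block's end is within 5 mm of the end stop, flat in the channel and at rest; the lever stands at 1.28 rad or more (locked, past its dead point) without being held; the clamp presses the block with more than 5 N (all of step 2 and contact force between clamp_pad and sanding_block above 5 N and linear speed of sanding_block below 0.01 m/s); the robot touches nothing.
It fails at once if the sanding block is lifted more than 10 mm (z of sanding_block in the frame of jig above 0.02 m).
It fails at once if one of the bystanders is moved more than 20 mm (distance of any of masking_tape, tape_measure, marker, spray_glue, screw_jar from where it was at the start of the episode above 0.02 m).
It also fails if it takes over 51 s, if anything falls off the work surface, if the arm or the gripper's body presses on something with over 40 N, if the wrist force passes 120 N, or if a joint passes its speed limit or range.

## Working session

There is one attempt and no reset: what is moved stays moved. The work goes in short steps, Python scripts to look and compute and a shell command to move; the robot and the scene stay as the last step left them, time stands still between calls to the robot, and variables do not carry over. Pictures are saved under pics/ and viewed, on a budget of 10 in all, crops included, one or two more only if the job needs it, and the job is handed in when it is done.

```bash
mkdir -p pics
cat > h.py <<'E'
import numpy as np, cv2
from plant import robot
from scipy.spatial.transform import Rotation as R
def ray(p,uv):
    E=np.array(p["extrinsics"]); d=np.array([(uv[0]-p["cx"])/p["fx"],-(uv[1]-p["cy"])/p["fy"],-1.])
    return E[:3,3],(E[:3,:3]@d)/np.linalg.norm(d)
def atz(p,uv,z):
    o,d=ray(p,uv); return o+d*(z-o[2])/d[2]
def tri(L):
    A=np.zeros((3,3));b=np.zeros(3)
    for o,d in L:
        M=np.eye(3)-np.outer(d,d);A+=M;b+=M@o
    X=np.linalg.solve(A,b)
    return X,[round(float(np.linalg.norm((np.eye(3)-np.outer(d,d))@(X-o)))*1000,1) for o,d in L]
def save(p,n): cv2.imwrite("pics/"+n,p["img"][:,:,::-1])
E
python3 - <<'E'
from h import *
P={n:robot.read_camera(n) for n in("scene","side","wrist")}
cv2.imwrite("pics/a.png",cv2.resize(np.hstack([P["scene"]["img"],P["side"]["img"]]),(800,300))[:,:,::-1])
for n in P: save(P[n],n+"0.png"); print(n,np.round(P[n]["extrinsics"],3).tolist())
for l in["jig","stop_face","sanding_block","lever_pivot","lever_tip","clamp_pad","masking_tape","tape_measure","marker","spray_glue","screw_jar"]:
    L=[]
    for n in P:
        r=robot.pinpoint(P[n],l)
        if r: print(l,n,np.round(r[0]["point"],1),round(r[0]["confidence"],2),len(r)); L.append(ray(P[n],r[0]["point"])) if r[0]["confidence"]>.4 else 0
    if len(L)>1: X,e=tri(L);print("   ",np.round(X,4),e)
print(robot.read_state())
E
```

```text
scene [[0.5, 0.583, -0.64, -0.041], [-0.866, 0.354, -0.354, -0.355], [0.02, 0.731, 0.682, 0.74], [0.0, 0.0, 0.0, 1.0]]
side [[-0.941, 0.189, -0.282, 0.241], [-0.339, -0.566, 0.751, 0.704], [-0.017, 0.802, 0.597, 0.741], [0.0, 0.0, 0.0, 1.0]]
wrist [[0.23, -0.935, -0.269, 0.061], [0.973, 0.22, 0.066, 0.6], [-0.002, -0.277, 0.961, 0.384], [0.0, 0.0, 0.0, 1.0]]
jig scene [285.8 252.8] 0.73 1
jig side [285.1 245.8] 0.94 1
    [ 5.298e-01 -6.990e-02  3.000e-04] [0.0, 0.0]
stop_face scene [293.3 215.3] 0.97 1
stop_face side [245.9 237.6] 0.79 2
    [ 0.6208 -0.0377  0.0318] [3.7, 3.7]
sanding_block scene [285.2 250.8] 0.86 2
sanding_block side [284.9 245. ] 0.7 1
    [ 0.5299 -0.0676  0.0055] [0.6, 0.6]
lever_pivot scene [247.  209.3] 0.79 2
lever_pivot side [253.6 257.8] 0.66 1
    [0.5557 0.0564 0.0644] [0.9, 0.9]
lever_tip scene [242.6 164.9] 0.9 1
lever_tip side [247.8 218.3] 0.74 2
    [0.5587 0.0696 0.1883] [4.5, 4.5]
clamp_pad scene [281.1 199.1] 0.41 1
clamp_pad side [253.5 253.8] 0.66 2
    [0.5996 0.0066 0.0535] [31.5, 31.5]
masking_tape scene [348.  253.5] 0.94 1
masking_tape si
[... 489 characters left out ...]
3341 -0.2176  0.0023] [0.6, 0.6]
{'t': 1.8, 'q': array([ 1.25458660e+00,  1.30398897e-01,  1.48817611e+00, -1.29204352e-05,
        1.52298308e+00, -8.54146299e-02]), 'dq': array([7.95132076e-05, 2.19613969e-03, 1.90244262e-03, 6.24350987e-04,
       4.09132158e-05, 8.87751432e-04]), 'joint_torque': array([-6.01236970e-04, -5.59740365e+01, -4.92045808e+01,  7.68790534e-02,
        2.26030889e-02,  6.85696321e-06]), 'tool_pos': array([0.13724921, 0.58411334, 0.21864901]), 'orientation': array([3.61724790e-01, 3.12067890e+00, 4.91632003e-05]), 'force': array([-0.02853272,  0.36169438,  0.2246804 ]), 'wrist_torque': array([-0.02903793,  0.00163209, -0.01850632]), 'opening': 0.09303300786734096}
```

View pics/scene0.png

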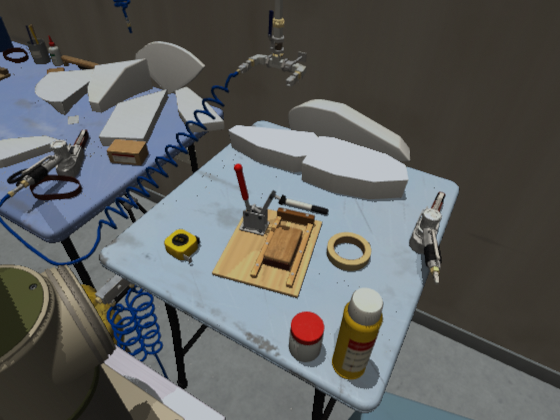

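View pics/side0.png

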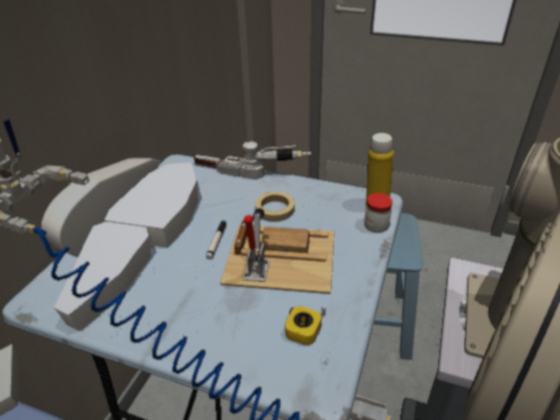

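```bash
cat > fit.py <<'E'
from h import *
from scipy.optimize import least_squares
def proj(p,X):
    E=np.array(p["extrinsics"]); c=E[:3,:3].T@(X-E[:3,3]); return np.array([p["cx"]+p["fx"]*c[0]/-c[2],p["cy"]-p["fy"]*c[1]/-c[2]])
def J(v,q):
    c,s=np.cos(v[2]),np.sin(v[2]); return np.array([v[0]+c*q[0]-s*q[1],v[1]+s*q[0]+c*q[1],q[2]])
M={"jig":(0,0,0),"stop_face":(.1,0,.026),"lever_pivot":(.055,.108,.062),"lever_tip":(.055,.1302,.188)}
E
python3 - <<'E'
from fit import *
O=[];
for k in range(1):
  for n in("scene","side"):
    p=robot.read_camera(n)
    for l in list(M)+["sanding_block"]:
        r=robot.pinpoint(p,l)
        if r and r[0]["confidence"]>.5: O.append((p,l,np.array(r[0]["point"]),n))
    m=robot.masks_of(p,"sanding_block")
    if m:
        a=m[0]["pixels"].astype(np.uint8); print(n,"mask",a.sum(),m[0]["confidence"])
        # warp jig top region later
    c=p
def f(v): return np.concatenate([proj(p,J(v,(v[3],0,.01) if l=="sanding_block" else M[l]))-uv for p,l,uv,n in O])
s=least_squares(f,[.53,-.07,.3,0],loss="soft_l1");v=s.x
print(np.round(v,4),np.degrees(v[2]))
for (p,l,uv,n),e in zip(O,f(v).reshape(-1,2)): print(n,l,np.round(e,1))
np.save("v.npy",v)
# overlay
pp={n:p for p,l,uv,n in O}
out=[]
for n,p in pp.items():
    im=cv2.resize(p["img"][150:310,180:380][:,:,::-1],None,fx=4,fy=4,interpolation=cv2.INTER_CUBIC)
    pj=lambda q:tuple(int(t) for t in (proj(p,J(v,q))-[180,150]+.5)*4)
    for Q,col in (([(-.1,-.035,.022),(.1,-.035,.022),(.1,.035,.022),(-.1,.035,.022)],(0,255,0)),([(v[3]+a,b,.042) for a,b in((-.055,-.033),(.055,-.033),(.055,.033),(-.055,.033))],(255,0,0)),([(.055,.108,.062),(.055,.1302,.188)],(0,255,255))):
        cv2.polylines(im,[np.array([pj(q) for q in Q])],True,col,1)
    out.append(im)
cv2.imwrite("pics/b.png",cv2.resize(np.vstack(out),(600,960))[:480]);cv2.imwrite("pics/c.png",cv2.resize(np.hstack(out),(800,320)))
E
```

```text
scene mask 1223 0.88
side mask 1142 0.56
[ 0.5287 -0.0669  0.2054 -0.0016] 11.767665078466225
scene jig [1.3 1.3]
scene stop_face [-1.2  3.2]
scene lever_pivot [ 0.1 -2.7]
scene lever_tip [-3.4  2.3]
scene sanding_block [ 0.  -2.5]
side jig [-0.2  1.6]
side stop_face [-0.8 -0.7]
side lever_pivot [ 0.2 -0.6]
side lever_tip [-1.  -0.6]
side sanding_block [ 1.  -0.3]
```

View pics/c.png

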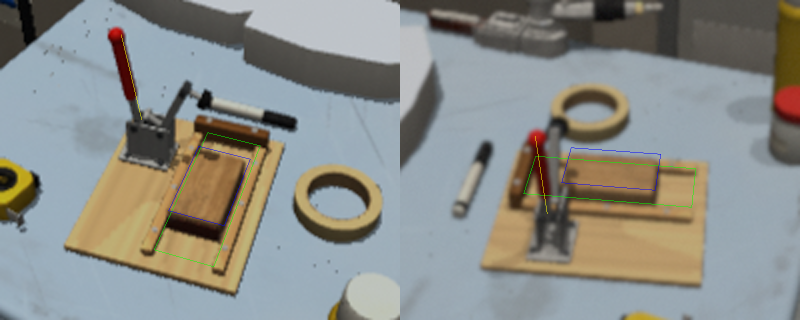

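```bash
python3 -m jog '[[[0,0,-7,0,0,0,0],[0,0,-7,0,0,0,0],[0,0,-7,0,0,0,0],[0,0,-7,0,0,0,0],[0,0,0,-0.55,-3.7,0,0]]]' 20
python3 -m jog '[[[0,0,0,-0.55,-3.7,0,0],[0,0,0,-0.55,-3.7,0,0],[0,0,0,-0.55,-3.7,0,0],[0,0,0,-0.55,-3.7,0,0],[0,0,0,-0.55,-3.7,0,0]]]'
python3 -m jog '[[[0,0,0,-0.55,-3.7,0,0],[0,0,0,-0.55,-3.7,0,0],[0,0,0,-0.55,-3.7,0,0],[0,0,0,-0.55,-3.7,0,0],[0,0,0,-0.55,-3.7,0,0]]]'
python3 -m jog '[[[0,0,0,-0.55,-3.7,0,0],[0,0,0,-0.55,-3.7,0,0],[0,0,0,-0.55,-3.7,0,0],[0,0,0,-0.55,-3.7,0,0],[0,0,0,0,0,0,0]]]'
python3 - <<'E'
from h import *
p=robot.read_camera("wrist"); save(p,"w1.png")
for l in["jig","stop_face","sanding_block","lever_pivot","lever_tip"]:
    for r in robot.pinpoint(p,l)[:1]: print(l,np.round(r["point"]),r["confidence"])
print(np.round(p["extrinsics"],3).tolist(),p["fx"],p["cx"],p["cy"])
E
```

```text
t: 2.92
tool_pos: [0.1501, 0.5521, 0.2167]
orientation: [0.42, -3.111, 0.001]
force: [1.2, -0.5, 0.6]
opening: 0.0642
t: 3.33
tool_pos: [0.226, 0.3763, 0.2186]
orientation: [-0.405, 3.115, 0.0]
force: [0.8, -0.3, 1.0]
opening: 0.031
t: 3.75
tool_pos: [0.2998, 0.2045, 0.2189]
orientation: [-0.405, 3.114, 0.001]
force: [0.6, -0.6, 0.3]
opening: 0.0014
t: 4.17
tool_pos: [0.3603, 0.0628, 0.2189]
orientation: [-0.393, 3.116, -0.004]
force: [0.8, 0.7, 0.7]
opening: 0.0003
jig [149. 392.] 0.66
stop_face [160. 356.] 0.97
sanding_block [159. 286.] 0.87
lever_pivot [ 61. 310.] 0.65
[[-0.247, -0.931, -0.27, 0.285], [0.969, -0.238, -0.065, 0.043], [-0.003, -0.278, 0.961, 0.385], [0.0, 0.0, 0.0, 1.0]] 308.94365161419 276.7022451457103 217.02590381574583
```

View pics/w1.png

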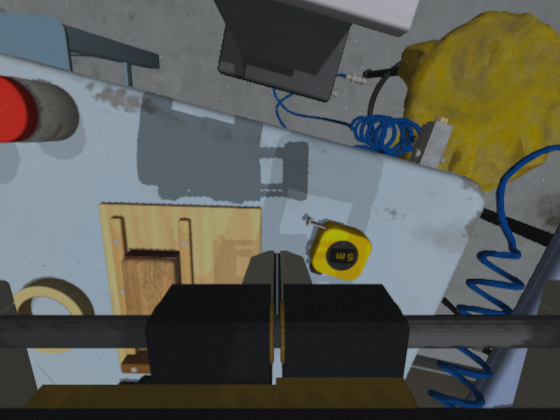

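```bash
python3 -m jog '[[[0,0,0,-0.8,-3.5,0,0],[0,0,0,-0.8,-3.5,0,0],[0,0,0,-0.8,-3.5,0,0],[0,0,0,-0.3,-3.5,0,0],[0,0,0,0,-3.0,0,0]]]'
python3 -m jog '[[[0,0,0,0,0,0,0],[0,0,0,0,0,0,0]]]'
python3 - <<'E'
from h import *
p0=dict(fx=308.94,fy=308.94,cx=276.7,cy=217.03,extrinsics=[[-0.247,-0.931,-0.27,0.285],[0.969,-0.238,-0.065,0.043],[-0.003,-0.278,0.961,0.385],[0,0,0,1]])
for uv,z in(((100,204),.012),((261,207),.012),((124,218),.022),((180,220),.022)): print(np.round(atz(p0,uv,z),4))
p=robot.read_camera("wrist"); save(p,"w2.png"); np.save("w2.npy",p["extrinsics"])
print(robot.read_state()["tool_pos"])
E
```

```text
t: 4.88
tool_pos: [0.429, -0.0892, 0.2186]
orientation: [-0.409, 3.114, -0.0]
force: [0.0, 1.1, 0.7]
opening: 0.0004
t: 5.05
tool_pos: [0.4282, -0.0886, 0.2184]
orientation: [0.404, -3.115, -0.001]
force: [-0.1, 0.5, -0.1]
opening: 0.0007
[ 0.4279 -0.1488  0.012 ]
[0.382  0.0461 0.012 ]
[ 0.4346 -0.1135  0.022 ]
[ 0.4201 -0.0465  0.022 ]
[ 0.42801215 -0.08782897  0.21838936]
```

View pics/w2.png

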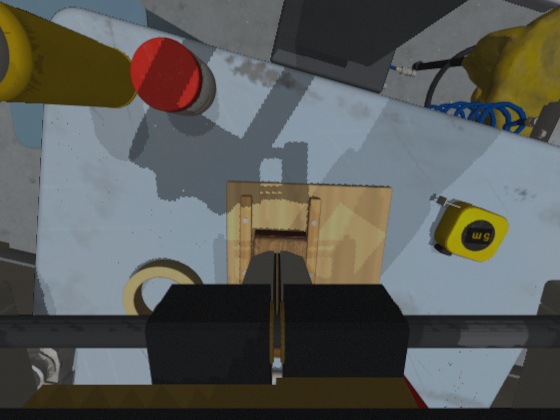

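Run:
```python
from h import *
p=dict(fx=308.94,fy=308.94,cx=276.7,cy=217.03,extrinsics=np.load("w2.npy"))
a=atz(p,(227,181),.012);b=atz(p,(391,187),.012);c=atz(p,(251,196),.022);d=atz(p,(311,197.5),.022)
print(np.round([a,b,c,d],4)); 
for q,r in((a,b),(c,d)): print(np.linalg.norm(r-q),np.degrees(np.arctan2(-(r-q)[0],(r-q)[1])))
w=np.arctan2(-(b-a)[0],(b-a)[1]); ex=np.array([np.cos(w),np.sin(w),0]);m=(c+d)/2;print("mid",m,"origin",m+.1*ex)
print("block back bottom",(atz(p,(281,231),.012)-m)@ex, "top",(atz(p,(281,240),.042)-m)@ex)
im=cv2.imread("pics/w2.png")[170:270,210:400];cv2.imwrite("pics/w2c.png",cv2.resize(im,None,fx=4,fy=4,interpolation=cv2.INTER_CUBIC))
```

```text
[[ 0.428  -0.1521  0.012 ]
 [ 0.3843  0.0432  0.012 ]
 [ 0.4364 -0.1193  0.022 ]
 [ 0.4199 -0.0493  0.022 ]]
0.2001797305716924 12.59492512404715
0.07200458708911431 13.245010392498239
mid [ 0.42812696 -0.08429529  0.022     ] origin [ 0.52572057 -0.06248961  0.022     ]
block back bottom 0.04664012435059895 top 0.047737731506965135
```

View pics/w2c.png

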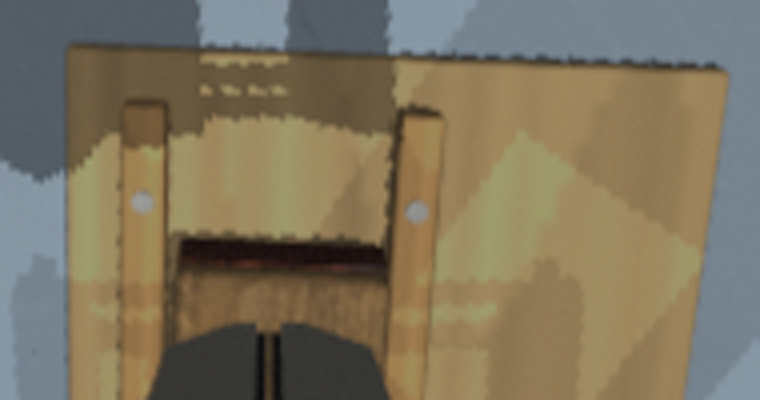

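```bash
python3 -m jog '[[[0,0,1.8,0,0,0,0],[0,0,0,-1.67,0.33,2,0],[0,0,0,0,0,4,0],[0,0,0,0,0,4,0],[0,0,0,0,0,4,0]]]'
python3 -m jog '[[[0,0,0,0,0,3.5,0],[0,0,0,0,0,1.9,0],[0,0,0,0,0,0,0],[0,0,0,0,0,0,0]]]'
python3 -m jog '[[[0,0,0,-1,0,0,0],[0,0,0,-1,0,0,0],[0,0,0,-1,0,0,0],[0,0,0,-0.7,0,0,0],[0,0,0,-0.5,0,0,0]]]'
```

```text
t: 5.52
tool_pos: [0.4441, -0.0798, 0.0779]
orientation: [-0.36, 3.119, -0.001]
force: [-0.2, -0.2, 0.1]
opening: 0.0006
t: 5.85
tool_pos: [0.4426, -0.0801, 0.0242]
orientation: [0.359, -3.119, -0.002]
force: [0.8, -0.9, 0.3]
opening: 0.0008
t: 6.27
tool_pos: [0.4867, -0.0723, 0.0271]
orientation: [-0.356, 3.118, -0.002]
force: [-1.5, -1.3, 0.9]
opening: 0.0009
```

```bash
python3 -m jog '[[[0,0,0,-0.5,0,0,0],[0,0,0,-0.5,0,0,0],[0,0,0,-0.3,0,0,0],[0,0,0,-0.2,0,0,0],[0,0,0,0,0,0,0]]]'
python3 -m jog '[[[0,0,0,-0.3,0,0,0],[0,0,0,-0.2,0,0,0],[0,0,0,-0.2,0,0,0],[0,0,0,0,0,0,0]]]'
```

```text
t: 6.68
tool_pos: [0.4994, -0.0692, 0.0247]
orientation: [-0.355, 3.121, 0.0]
force: [-0.6, -0.6, -0.7]
opening: 0.0004
t: 7.02
tool_pos: [0.5063, -0.0676, 0.0246]
orientation: [-0.355, 3.121, 0.0]
force: [0.5, -0.2, -0.4]
opening: 0.0001
```

```bash
python3 -m jog '[[[0,0,0,-0.2,0,0,0],[0,0,0,-0.2,0,0,0],[0,0,0,0,0,0,0]]]'
python3 -m jog '[[[0,0,0,-0.2,0,0,0],[0,0,0,-0.2,0,0,0],[0,0,0,0,0,0,0]]]'
```

```text
t: 7.27
tool_pos: [0.5086, -0.067, 0.0244]
orientation: [0.355, -3.118, -0.0]
force: [-7.5, -2.1, 6.6]
opening: 0.0004
t: 7.52
tool_pos: [0.5087, -0.0668, 0.024]
orientation: [0.354, -3.11, -0.0]
force: [-27.8, -6.7, 21.1]
opening: 0.0004
```

```bash
python3 -m jog '[[[0,0,0,1.5,0,0,0],[0,0,0,3,0,0,0],[0,0,0,0,0,-4,0],[0,0,0,0,0,-4,0],[0,0,0,0,0,-4,0]]]'
python3 -m jog '[[[0,0,0,0,0,-4,0],[0,0,0,0,0,-4,0],[0,0,7,0,0,0,0],[0,0,7,0,0,0,0],[0,0,7,0,0,0,0]]]'
python3 -m jog '[[[0,0,7,0,0,0,0],[0,0,7,0,0,0,0],[0,0,7,0,0,0,0],[0,0,7,0,0,0,0],[0,0,7,0,0,0,0]]]'
python3 -m jog '[[[0,0,7,0,0,0,0],[0,0,7,0,0,0,0],[0,0,7,0,0,0,0],[0,0,7,0,0,0,0],[0,0,6,0,0,0,0]]]'
python3 -m jog '[[[0,0,0,0,0,0,0],[0,0,0,0,0,0,0]]]'
cat > s.py <<'E'
from h import *
w=np.radians(13);o=np.array([.5255,-.062])
def jigc(X): d=np.array(X[:2])-o; return np.round([d@[np.cos(w),np.sin(w)],d@[-np.sin(w),np.cos(w)],X[2]],4)
E
python3 - <<'E'
from s import *
s=robot.read_state();m=R.from_rotvec(s["orientation"]).as_matrix();print(jigc(s["tool_pos"]),np.degrees(np.arctan2(m[1,1],m[0,1])),m[2])
P=[robot.read_camera(n) for n in("scene","side")];Q=[]
for l in("sanding_block","lever_pivot","lever_tip","stop_face","clamp_pad"):
    L=[]
    for p in P:
        r=robot.pinpoint(p,l)
        if r:L.append(ray(p,r[0]["point"]));
    if len(L)>1: X,e=tri(L);print(l,jigc(X),e)
cv2.imwrite("pics/d.png",np.hstack([cv2.resize(p["img"][140:300,180:340],(400,400),interpolation=cv2.INTER_CUBIC) for p in P])[:,:,::-1])
E
```

```text
t: 7.93
tool_pos: [0.468, -0.0756, 0.1447]
orientation: [0.354, -3.119, -0.002]
force: [1.4, -0.9, 0.5]
opening: 0.0005
t: 8.35
tool_pos: [0.4708, -0.0761, 0.2262]
orientation: [0.229, 3.13, -0.001]
force: [0.1, -0.5, -0.2]
opening: 0.0005
t: 8.77
tool_pos: [0.4701, -0.0759, 0.2248]
orientation: [1.161, 2.919, 0.0]
force: [0.0, 0.5, 0.2]
opening: 0.0004
t: 9.18
tool_pos: [0.4701, -0.0759, 0.2248]
orientation: [1.964, 2.452, 0.001]
force: [-0.5, -0.4, 0.2]
opening: 0.0005
t: 9.35
tool_pos: [0.47, -0.076, 0.2247]
orientation: [1.952, 2.461, 0.0]
force: [-0.0, -0.9, -0.3]
opening: 0.0005
[-0.0572 -0.0011  0.2247] 13.171908553352374 [-1.38676225e-04  3.58406755e-04 -9.99999926e-01]
sanding_block [0.048  0.0045 0.0054] [4.4, 4.4]
lever_pivot [0.0566 0.1069 0.0642] [1.1, 1.1]
lever_tip [0.0555 0.1243 0.1853] [0.1, 0.1]
stop_face [ 0.1002 -0.0014  0.0294] [1.8, 1.8]
```

View pics/d.png

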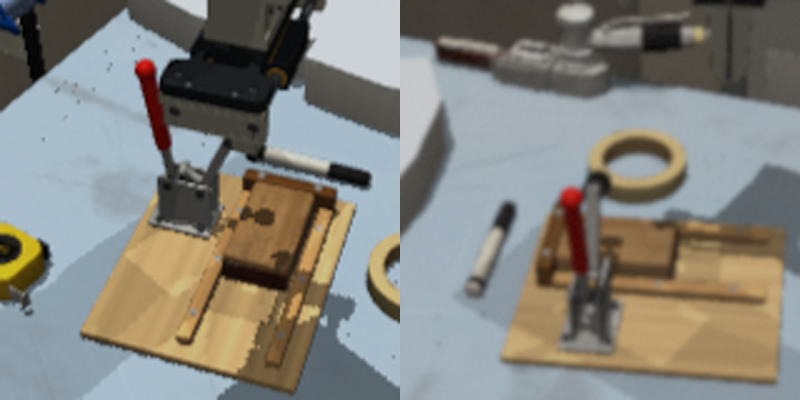

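```bash
python3 -m jog '[[[0,0,0,2,3.7,0,0],[0,0,0,2,3.7,0,0],[0,0,0,2,3.8,0,0],[0,0,0,2.3,0,2,0],[0,0,0,0,0,3.5,0]]]'
python3 -m jog '[[[0,0,0,0.5,0,0,0],[0,0,0,0.8,0,0,0],[0,0,0,0.8,0,0,0],[0,0,0,0,0,0,0]]]'
python3 - <<'E'
from s import *
print(jigc(robot.read_state()["tool_pos"]))
# TCP path for corner contact at radius r, finger half-width 8
for e in (80,70,60,50,40,30,20,10,3):
    a=np.radians(e);r=.100;print(e,np.round([.108+r*np.cos(a)-.008*np.sin(a)-.0075,.062+r*np.sin(a)+.008*np.cos(a)],3))
E
```

```text
t: 10.37
tool_pos: [0.5625, 0.0326, 0.1726]
orientation: [1.949, 2.458, 0.008]
force: [0.3, -0.6, 0.3]
opening: 0.0002
t: 10.7
tool_pos: [0.5548, 0.0502, 0.1722]
orientation: [1.955, 2.457, 0.004]
force: [-0.7, 0.7, -0.6]
opening: 0.0002
[0.0538 0.1027 0.1722]
80 [0.11  0.162]
70 [0.127 0.159]
60 [0.144 0.153]
50 [0.159 0.144]
40 [0.172 0.132]
30 [0.183 0.119]
20 [0.192 0.104]
10 [0.198 0.087]
3 [0.2   0.075]
```

```bash
python3 -m jog '[[[0,0,0,1.2,0,0.5,0],[0,0,0,1.2,0,0.5,0],[0,0,0,0.9,0,0.4,0],[0,0,0,0.8,0,0.4,0],[0,0,0,0,0,0,0]]]'
python3 -m jog '[[[0,0,0,0.8,0,0.5,0],[0,0,0,0.7,0,0.5,0],[0,0,0,0.7,0,0.6,0],[0,0,0,0.6,0,0.6,0],[0,0,0,0,0,0,0]]]'
python3 - <<'E'
from s import *
print(jigc(robot.read_state()["tool_pos"]))
P=[robot.read_camera(n) for n in("scene","side")]
for l in("sanding_block","lever_tip"):
    L=[ray(p,r[0]["point"]) for p in P for r in [robot.pinpoint(p,l)] if r]
    if len(L)>1: X,e=tri(L);print(l,jigc(X),e)
E
```

```text
t: 11.12
tool_pos: [0.5438, 0.0908, 0.1507]
orientation: [-1.954, -2.458, 0.001]
force: [-0.1, -0.1, 0.6]
opening: 0.0006
t: 11.53
tool_pos: [0.5371, 0.1175, 0.1276]
orientation: [-1.954, -2.457, 0.003]
force: [-0.5, 0.4, 0.1]
opening: 0.0006
[0.0517 0.1723 0.1276]
sanding_block [0.0451 0.0035 0.0172] [0.1, 0.1]
lever_tip [0.0378 0.1941 0.1583] [1.5, 1.5]
```

Run:
```python
from s import *
P=[robot.read_camera(n) for n in("scene","side")]
cv2.imwrite("pics/e.png",np.hstack([cv2.resize(p["img"][140:300,180:340],(400,400),interpolation=cv2.INTER_CUBIC) for p in P])[:,:,::-1])
```

```text
(no output)
```

View pics/e.png

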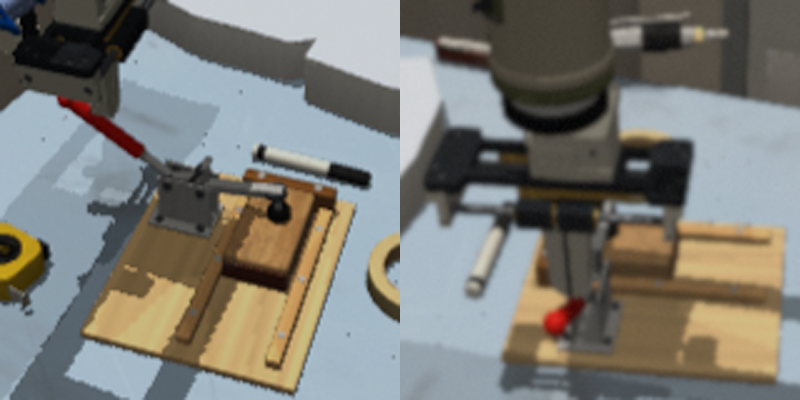

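```bash
python3 -m jog '[[[0,0,0,0.6,0.1,0.7,0],[0,0,0,0.6,0.1,0.8,0],[0,0,0,0.4,0,0.9,0],[0,0,0,0.3,0,0.9,0],[0,0,0,0.2,0,0.9,0]]]'
python3 -m jog '[[[0,0,0,0.1,0,0.9,0],[0,0,0,0,0,0.6,0],[0,0,0,0,0,0.4,0],[0,0,0,0,0,0,0]]]'
python3 -c "
from s import *
print(jigc(robot.read_state()['tool_pos']))"
```

```text
t: 12.35
tool_pos: [0.5359, 0.1386, 0.0871]
orientation: [-1.956, -2.459, -0.002]
force: [0.0, 1.2, 1.0]
opening: 0.0007
t: 12.68
tool_pos: [0.5355, 0.1391, 0.0732]
orientation: [-1.955, -2.458, 0.0]
force: [-25.4, -2.9, 47.0]
opening: 0.0006
[0.0549 0.1937 0.0732]
```

```bash
python3 -m jog '[[[0,0,0,0,0,-1,0],[0,0,0,0,0,-3,0],[0,0,0,0,0,-4,0],[0,0,0,0,0,-4,0],[0,0,0,0,0,-4,0]]]'
python3 -m jog '[[[0,0,0,4,0,0,0],[0,0,0,4,0,0,0],[0,0,0,4,0,0,0],[0,0,0,0,0,0,0],[0,0,0,0,0,0,0]]]'
python3 - <<'E'
from s import *
P=[robot.read_camera(n) for n in("scene","side")]
for l in("sanding_block","lever_tip","clamp_pad","masking_tape","tape_measure","marker","screw_jar","spray_glue"):
    L=[ray(p,r[0]["point"]) for p in P for r in [robot.pinpoint(p,l)] if r]
    if len(L)>1: X,e=tri(L);print(l,jigc(X),np.round(X,3),e)
cv2.imwrite("pics/f.png",np.hstack([cv2.resize(p["img"][140:300,180:340],(400,400),interpolation=cv2.INTER_CUBIC) for p in P])[:,:,::-1])
E
```

```text
t: 13.1
tool_pos: [0.5348, 0.1382, 0.229]
orientation: [-1.955, -2.457, 0.002]
force: [1.2, 0.9, 0.5]
opening: 0.0003
t: 13.52
tool_pos: [0.5076, 0.2571, 0.2275]
orientation: [-1.951, -2.461, 0.002]
force: [0.3, -0.4, 0.5]
opening: 0.0003
sanding_block [0.0451 0.0036 0.0107] [ 0.569 -0.048  0.011] [2.7, 2.7]
lever_tip [0.0582 0.2326 0.0658] [0.53  0.178 0.066] [4.0, 4.0]
masking_tape [ 0.0928 -0.1449 -0.0936] [ 0.649 -0.182 -0.094] [28.1, 28.1]
tape_measure [-0.0623  0.2288 -0.0034] [ 0.413  0.147 -0.003] [4.8, 4.8]
marker [ 0.1797 -0.0085  0.0014] [ 0.702 -0.03   0.001] [1.3, 1.3]
spray_glue [ 0.1174 -0.2413 -0.3037] [ 0.694 -0.271 -0.304] [166.1, 166.1]
```

View pics/f.png

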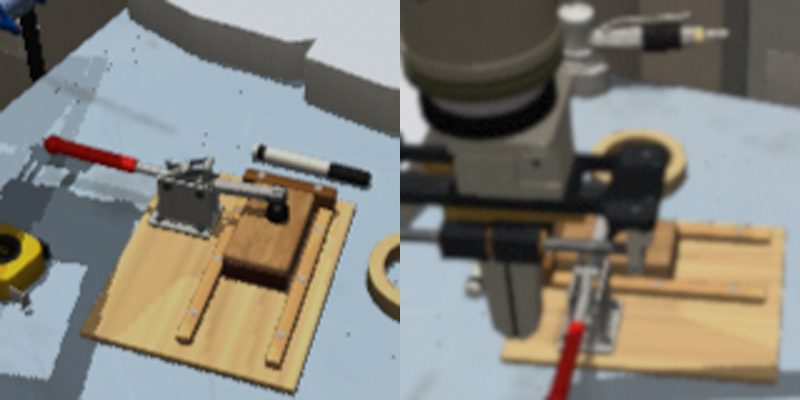

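```bash
python3 -c "
from plant import robot
print(robot.close_job())"
```

```text
the job is handed in; nothing more can be done
None
```

I pushed the block home against the end stop, then laid the red lever over with the closed fingers until it locked. The job was handed in at about 13.6 s, well inside the 51 s limit.

**Block:** the wrist force rose to about 28 N when it met the stop. After clamping, the two cameras put its origin at jig x = 45 mm, which is home, and z = 11 mm, which is flat in the channel.

**Lever:** its tip measured at jig y = 233 mm, z = 66 mm, about 2° above level. That matches the locked end at 1.35 rad, and it stayed there after the hand left. The pad shows seated on the block. The clamp force cannot be measured directly, so I inferred it from the lever being locked.

**Hand:** it was withdrawn to about z = 0.23 m, well off to the side, with the force reading near zero.

**Bystanders:**
- The tape measure and marker measured within about 10 mm of their starting positions, which is the camera error.
- The final fixes on the masking tape and spray can disagreed between the two cameras (28 mm and 166 mm residual), so I discarded them. The hand was probably blocking the side view.
- The screw jar got no final fix. The last picture shows the masking tape undisturbed but does not include the can or the jar. The arm never went near either of them.

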